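# Weigh the red tin on the sprung hook scale

## Robot

A 6-joint arm with a two-finger parallel gripper is mounted at the origin on the work surface. World frame = base frame: x ahead of the robot, y to its left, z up, the work surface at z = 0. Lengths are in mm, angles in degrees, forces in N, time in s.
With the tool pointing down it reaches from about 300 to 850 mm from the base axis. Payload 4.2 kg.
Tool frame: the origin (TCP) lies at the very end of the fingers, on their centre line; the grasp point (between the pads) lies 19 mm behind it (env.grasp_offset is the distance from the TCP to the grasp point, in mm); z points along the fingers, y is the line along which they close (so a half turn about z gives the same grasp; the last joint's range is limited). The gripper opens to 91 mm and grips with 3 to 60 N. Pads are 32 mm wide; open, the fingers measure 118 mm over their backs; the gripper's body (76 mm by 178 mm) begins 60 mm behind the grasp point.
Start: joints at [-66.979, 18.312, 89.639, -0, 72.044, -1.146], TCP at [235.413, -524.62, 189.876] pointing down, gripper open.
Joint ranges: [-177.97, 177.97], [-48.28, 115.42], [12.27, 149.76], [-77.06, 257.06], [2.81, 150.46], [-146.56, 146.56]. Speed limits (degrees/s): [147.25, 147.25, 180, 180, 180, 180].

## Interface

Orientations are given as [roll, pitch, yaw] about the fixed x, y, z axes, in that order (R = Rz(yaw) Ry(pitch) Rx(roll)).
In Python, from workcell import env gives the robot as it stands. The module is installed in compiled form; this text tells all that it offers.
- The arm moves only by the tool send_rows, never from a script. Its argument "motion" is a list of rows, each an object of numbers: "tx", "ty", "tz": the shift along the tool's x, y, z in units of 500 mm (1.0 is 500 mm); "rx", "ry", "rz": the turn, a rotation vector about the tool's x, y, z in units of 30 degrees (1.0 is 30 degrees); "gripper": the closure, from -1 (fully open) to 1 (shut). In form: [{"tx": .., "ty": .., "tz": .., "rx": .., "ry": .., "rz": .., "gripper": ..}, ...]. A call has 1 to 12 rows; each row shifts and turns the commanded pose from where the row before left it, along the tool's axes as they then stand; what a row does not reach is not made up. A row lasts 1/8 s, in which the tool goes at most 62.5 mm and 10.7 degrees, less where a joint would pass 70% of its speed; a pose out of reach is approached as far as the arm can. A call with a number of a shift or a turn outside -1 to 1 is refused whole. A call with a gripper value outside its range is refused whole. The fingers move at their own pace and stop on an object; "grip_force" is the grip in N (left out, the last holds). Time passes only in rows, so rows that do not move let the fingers close. It gives the time, the measured TCP pose, the force, the opening and the grip force at its end, in the units of the state.
- env.state(): the state, without advancing time (a new reading comes with each control period).
- env.grab_frame(name): name is "scene" or "top"; returns a dict with "frame" (420x560x3 uint8, red, green, blue), "vertical_fov" (degrees; the focal length in pixels is half the picture's height over the tangent of half this angle, whatever the lens; pixels are square), "cx", "cy" (the principal point, pixels), "k1" (the pictures are not rectified: a ray, as slopes to the right and down, at radius r is drawn at 1 + k1 r^2 times it, then the intrinsics apply), "rvec" (rotation vector, rad) and "tvec" (3), from world to camera coordinates, as OpenCV has them. Camera axes: x right, y down, z forward; pixel columns grow to the right and rows downward; lengths in mm; the calibration is good to about 2 mm. A picture is of the moment at which its call begins. There is no depth.
- env.job_done(): hands the job in; it is judged then, once.
The state is a dict: "time_s": time; "qpos": joint angles; "qvel": joint speeds; "effort": joint torques, N m; "ee_pos": TCP position; "ee_rot": TCP orientation; "force": force on the tool from outside, world axes, zero at the start; "torque": the same for the moment, N m; "gripper_width": finger opening in mm; "gripper_force": force on a finger pad.
Only numpy, scipy, OpenCV 4.12 (cv2) and the standard library are available. Lean on these libraries where they do the work, as an engineer would, in place of code of your own. Each camera call takes 0.05 s, during which the arm holds its last target. There are 200 camera calls.

## Task

Weigh the red tin: pick it up by its wooden grip, pass its carrying loop over the hook of the hanging scale and ease its weight slowly onto the sprung hook until the hook alone carries it, so that the hook neither drops nor springs up when you let go. Leave the tin hanging freely, wait until the hook is still, then press the green button fully in and let it come back out. Do not disturb the other things on the counter.

Things in the scene. Friction and masses are not known exactly. Their poses are not given: they have to be found in the camera images.
- red_tin: Red-lidded red tin with yellow dots, 84 mm across, 73 mm high to its flat lid; unknown mass 0.22 to 0.75 kg. Origin: centre of underside. Above the lid a rigid loop of 8 mm bar: uprights at y = -26 and +26 mm, crossbar along y, underside at z = 122 mm: an opening 44 mm wide, 49 mm high, seen along x. On the crossbar a wooden grip, 26 mm along y, 18 mm along x, z = 128 to 174 mm. Half a turn alike.
- red_tin_eye (a point): Middle of the underside of the red tin's crossbar, 122 mm above its origin: the point that rests on the hook.
- red_tin_grip (a point): Where to pinch the wooden grip of the red tin, on its axis, 155 mm above the tin's origin.
- blue_tin: A tin of the same shape, blue with white dots and a blue lid, not to be weighed: leave alone.
- scale: Fixed hanging scale. Origin on the counter below the hook's seat; x points from hook tip to post. Base plate 12 mm thick, x -100 to +160, y -80 to +80 mm, with a wing to y = +220 mm bearing a grey console 42 mm high with the green button at x 12, y 165 mm. Post at x 110 to 142, y -40 to +40 mm, 325 mm high. From a red carriage on the post the hook, an 8 mm round bar, reaches along -x at y = 0.
- hook_seat (a point): Lowest point of the top of the hook bar, a shallow dip where the crossbar should lie; 244 mm above the counter unloaded, sinking with the hook. Towards the post the bar rises 9 mm, then runs on nearly level; towards the free end it rises to the upturned tip, 26 mm in front of the seat (scale -x; 30 mm to its very end), whose top is 22 mm higher than the seat.
- hook (a joint): How far the sprung hook has sunk, m: 0 unloaded (top stop), 0.105 at the bottom stop. The spring takes about 80 N per m (0.2 N preload), so it sinks 25 to 90 mm under the tin, more for a heavier one. Lightly damped: it bobs for some 2 s after a disturbance. Delicate: must never be moved, dropped or let spring faster than 80 mm/s.
- hold_button (a joint): Travel of the green button, m: 0 out, 0.006 fully in; sprung, fully in takes 5 N.
- hold_button_top (a point): Centre of the top of the green button, 36 mm across, pressed straight down.
- mug: Blue mug, 80 mm across, 90 mm high, bystander.
- bowl: White bowl, 140 mm across, 60 mm high, bystander.
- pepper_mill: Dark wooden pepper mill, 135 mm high, bystander.
- jam_jar: Amber jar with red cap, 64 mm across, 90 mm high, bystander.
- spoon: Spoon with a wooden handle lying on the counter, bystander.
- utensil_pot: Green open pot, 90 mm across, 100 mm high, bystander.
Things that resemble listed ones, but are neither listed nor needed, are in the scene too. Several things have the shape of the red_tin; the one meant has the colours described above.

How it is judged:
By the outcome, as a careful person would: the job done as asked, in the order asked, and still so for the second after the job is handed in, with the robot touching nothing.
It also fails if it takes over 70 s, if anything falls off the work surface, if the arm or the gripper's body presses on something with over 40 N, if the wrist force passes 120 N, or if a joint passes its speed limit or range.

## Working session

There is one attempt and no reset: what is moved stays moved. The work goes in short steps, Python scripts to look and compute and a tool call to move; the robot and the scene stay as the last step left them, time stands still between calls to the robot, and variables do not carry over. Pictures are saved under pics/ and viewed, at most 10 in all, crops included, and the job is handed in when it is done.

Besides the shell and the picture viewer there is one more tool, called after ">>>" as a command line: name --argument value ..., lists and objects as JSON in quotes. send_rows: Moves the arm, as the interface text tells. Shifts and turns lie within -1 to 1; 1 stands for 500 mm of shift or 30 degrees of turn. Its arguments: {"type":"object","properties":{"motion":{"type":"array"},"grip_force":{"type":"number"}},"required":["motion"]}

```bash
mkdir -p pics; cat > h.py <<'E'
import numpy as np, cv2
from workcell import env
def grab(n,save=None):
    g=env.grab_frame(n)
    if save: cv2.imwrite(f'pics/{save}.png',g['frame'][:,:,::-1])
    return g
def K(g):
    f=210/np.tan(np.radians(g['vertical_fov'])/2)
    return np.array([[f,0,g['cx']],[0,f,g['cy']],[0,0,1.]])
def D(g): return np.array([g['k1'],0,0,0,0.])
def ray(g,uv):
    p=cv2.undistortPoints(np.array([[uv]],float),K(g),D(g))[0,0]
    R=cv2.Rodrigues(np.array(g['rvec'],float))[0]; t=np.array(g['tvec'],float).ravel()
    d=R.T@np.array([p[0],p[1],1]); return -R.T@t, d/np.linalg.norm(d)
def onz(g,uv,z):
    o,d=ray(g,uv); return o+d*(z-o[2])/d[2]
def tri(g1,u1,g2,u2):
    o1,d1=ray(g1,u1);o2,d2=ray(g2,u2)
    s=np.linalg.lstsq(np.stack([d1,-d2],1),o2-o1,rcond=None)[0]
    a,b=o1+s[0]*d1,o2+s[1]*d2
    return (a+b)/2,np.linalg.norm(a-b)
def proj(g,P):
    return cv2.projectPoints(np.array(P,float).reshape(-1,1,3),np.array(g['rvec'],float),np.array(g['tvec'],float),K(g),D(g))[0][:,0]
E
python3 - <<'E'
from h import *
for n in('scene','top'):
    g=grab(n,n+'0'); print({k:v for k,v in g.items() if k!='frame'}, ray(g,(280,210)))
s=env.state(); print(s)
E
```

```text
{'vertical_fov': 48.09355337066957, 'cx': 275.9890208036789, 'cy': 214.44035486734134, 'k1': -0.05365504585267609, 'rvec': array([ 0.64859441,  2.6031372 , -1.1893964 ]), 'tvec': array([ 510.05429859,  -38.29190279, 1755.12043824])} (array([1092.64472318,  950.61552715, 1115.58372097]), array([-0.36994742, -0.66734002, -0.64637156]))
{'vertical_fov': 55.12494338568238, 'cx': 278.405310289726, 'cy': 219.6215218513601, 'k1': -0.020017412434072075, 'rvec': array([ 2.1717294 , -2.19414349,  0.12202106]), 'tvec': array([ -32.88759819,  574.85847498, 1097.0682286 ])} (array([ 470.62893044,  -16.84671317, 1146.00486764]), array([ 0.11613205, -0.02369975, -0.99295099]))
{'time_s': 0.1, 'qpos': array([-6.69808779e+01,  1.83482458e+01,  8.97002840e+01, -1.67131978e-03,
        7.20435177e+01, -1.14523819e+00]), 'qvel': array([-0.09006791, -0.09201753, -0.18671848,  0.0088496 ,  0.0911607 ,
       -0.10024608]), 'effort': array([ 8.83644625e-04, -4.13334167e+01, -2.32509595e+01,  7.28442008e-02,
        4.21975425e-02, -5.04509296e-05]), 'ee_pos': array([ 235.18345225, -524.16042372,  189.09581835]), 'ee_rot': array([-1.79907939e+02, -2.50975187e-04,  2.41648767e+01]), 'force': array([-0.14511596,  0.48158939, -0.15215033]), 'torque': array([0.06082453, 0.01376685, 0.00326872]), 'gripper_force': 0.0, 'gripper_width': 91.32967572810006}
```

View pics/scene0.png

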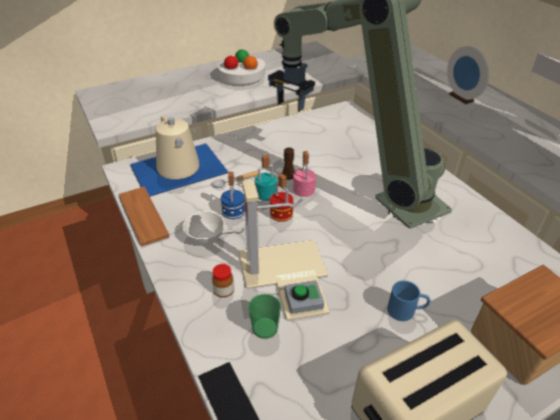

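View pics/top0.png

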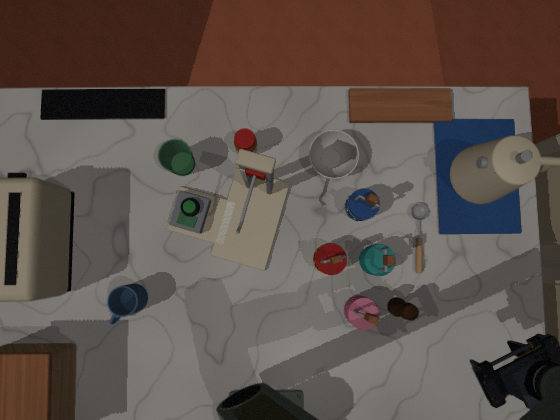

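The scene view shows the red tin at about (282,207), the scale post near (252,230) and the button at (300,292). In the top view the red tin is at (331,260), the post top at (256,160), the hook from (253,180) to (240,232), and the button at (190,208). I'll zoom in on both views.

```bash
python3 - <<'E'
import cv2,numpy as np
a=cv2.imread('pics/scene0.png')[165:315,200:350]; b=cv2.imread('pics/top0.png')[130:290,150:410]
a=cv2.resize(a,(600,600),interpolation=cv2.INTER_CUBIC)
cv2.imwrite('pics/z1.png',a)
cv2.imwrite('pics/z2.png',cv2.resize(b,None,fx=3,fy=3,interpolation=cv2.INTER_CUBIC))
E
```

```text
(no output)
```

View pics/z1.png

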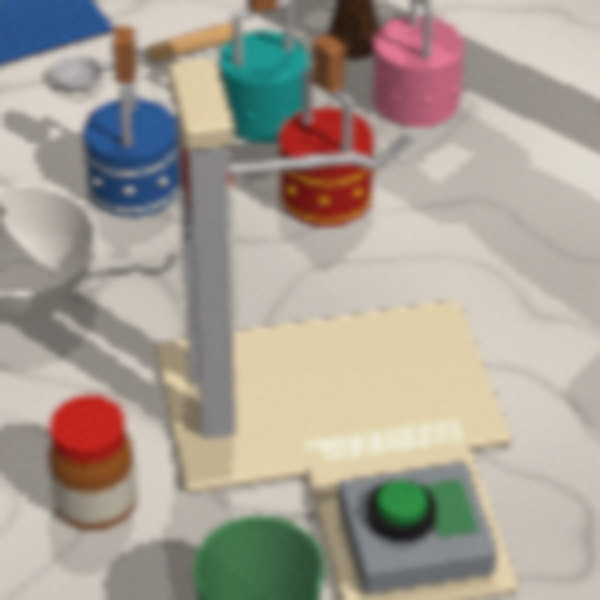

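View pics/z2.png

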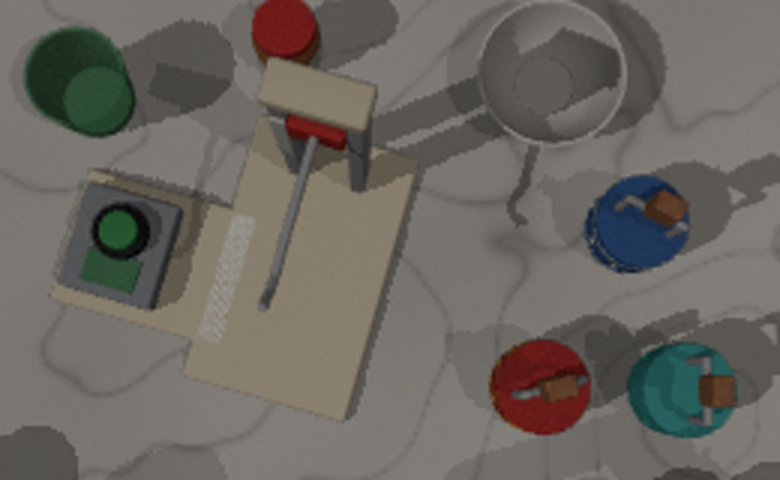

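The zoomed crops show four lookalike tins, and the red one is clear. In top-view pixels its grip is at (337,259), the hook tip at (238,232), and the base plate corners at (267,270), (211,255) and (290,185). Next I'll take the measurements.

```bash
cat > m.py <<'E'
from h import *
def comp(g,box,cond):
    f=g['frame'].astype(int); x0,y0,x1,y1=box
    hsv=cv2.cvtColor(g['frame'],cv2.COLOR_RGB2HSV).astype(int)
    m=np.zeros(f.shape[:2],np.uint8); m[y0:y1,x0:x1]=cond(hsv)[y0:y1,x0:x1]
    n,l,s,c=cv2.connectedComponentsWithStats(m)
    i=1+np.argmax(s[1:,4]); return c[i],s[i],l==i
red=lambda h:((h[...,0]<4)|(h[...,0]>174))&(h[...,1]>170)&(h[...,2]>70)
brown=lambda h:(h[...,0]>5)&(h[...,0]<16)&(h[...,1]>110)&(h[...,2]>60)
green=lambda h:(h[...,0]>50)&(h[...,0]<75)&(h[...,1]>120)&(h[...,2]>60)
E
python3 - <<'E'
from m import *
s=grab('scene');t=grab('top')
gs,ss,_=comp(s,(272,168,292,192),brown); gt,st,mt=comp(t,(322,248,350,272),brown)
print('grip',gs,ss,gt,st,tri(s,gs,t,gt))
r,sr,mr=comp(t,(305,235,352,280),red); print('red',r,sr,onz(t,r,73))
b1,sb1,_=comp(s,(285,280,318,302),green); b2,sb2,_=comp(t,(178,198,202,218),green)
print('button',b1,sb1,b2,sb2,tri(s,b1,t,b2))
z1=lambda x,y:(200+(x-1.5)/4,165+(y-1.5)/4); z2=lambda x,y:(150+(x-1)/3,130+(y-1)/3)
print('tip',tri(s,z1(406,140),t,z2(263,303)))
print('bend/seat?',tri(s,z1(372,160),t,z2(268,290)))
print('carriage end',tri(s,z1(235,170),t,z2(314,142)))
for n,a,b in(('-100,-80',(458,302),(348,420)),('-100,80',(508,442),(184,375)),('160,-80',None,(419,163)),('160,80',(187,488),None)):
    if a: print(n,'s',onz(s,z1(*a),12).round(1))
    if b: print(n,'t',onz(t,z2(*b),12).round(1))
# loop uprights/crossbar in top view at z~126
P=[onz(t,z2(*p),126) for p in((512,396),(586,380))]; print('cross',P,np.degrees(np.arctan2(*(P[0]-P[1])[:2][::-1])))
E
```

```text
grip [282.26086957 179.58695652] [279 173   8  15  92] [335.76923077 259.0989011 ] [329 255  14   9  91] (array([ 462.80756976, -175.04436153,  158.85999939]), np.float64(2.345313974950631))
red [329.41480207 258.69707401] [315 244  31  31 581] [ 464.45977416 -172.55474385   73.        ]
button [300.26785714 290.40178571] [294 286  13  10 112] [188.67479675 206.2195122 ] [183 200  12  13 123] (array([609.41818555, 204.98981005,  60.99480382]), np.float64(1.5677421503702358))
tip (array([528.6475832 ,  56.69420229, 261.97081368]), np.float64(1.1950822201104336))
bend/seat? (array([545.19398377,  50.80202397, 244.75242548]), np.float64(12.260651494820884))
carriage end (array([648.91152914,  19.52948271, 253.43691432]), np.float64(3.0672378310199173))
-100,-80 s [434.1   3.3  12. ]
-100,-80 t [435.6  -1.9  12. ]
-100,80 s [482.2 156.1  12. ]
-100,80 t [479.1 150.9  12. ]
160,-80 t [677.8 -71.4  12. ]
160,80 s [724.1  81.1  12. ]
cross [array([ 457.55919366, -141.66822444,  126.        ]), array([ 470.26242192, -204.62783062,  126.        ])] 101.40729723216207
```

>>> send_rows --motion '[{"tz": -0.06, "gripper": -0.3}, {"tx": 0.07, "ty": -0.045, "tz": -0.06, "gripper": -0.3}, {"tx": 0.07, "ty": -0.045, "gripper": -0.3}, {"tx": 0.07, "ty": -0.045, "gripper": -0.3}, {"tx": 0.07, "ty": -0.045, "gripper": -0.3}, {"tx": 0.07, "ty": -0.045, "gripper": -0.3}, {"tx": 0.07, "ty": -0.045, "gripper": -0.3}, {"tx": 0.07, "ty": -0.045, "gripper": -0.3}, {"tx": 0.07, "ty": -0.045, "gripper": -0.3}, {"tx": 0.07, "ty": -0.045, "gripper": -0.3}, {"tx": 0.072, "ty": -0.048, "gripper": -0.3, "rz": 0.21}, {"rz": 0.215, "gripper": -0.3}]'

```text
invalid input at $.motion[0]: expected keys tx, ty, tz, rx, ry, rz, gripper
```

>>> send_rows --motion '[{"gripper": -0.3}, {"gripper": -0.3}, {"gripper": -0.3}]'

```text
invalid input at $.motion[0]: expected keys tx, ty, tz, rx, ry, rz, gripper
```

```bash
cat >> h.py <<'E'
def delta(P,yaw):
    "tool-axis units from the measured pose to P, yaw (tool down)"
    s=env.state(); R=cv2.Rodrigues(np.array([0,0,np.radians(s['ee_rot'][2])]))[0]
    d=(np.array(P)-s['ee_pos'])@R*[1,-1,-1]/500
    print('tx,ty,tz',d.round(4),'rz',round(-(yaw-s['ee_rot'][2])/30,4),'pos',s['ee_pos'].round(1),s['ee_rot'].round(2),'F',s['force'].round(2),'w',round(s['gripper_width'],1),'t',s['time_s'])
E
python3 - <<'E'
from h import *
delta([463,-174,136],11.4)
g=grab('scene'); grab('top','top1')
cv2.imwrite('pics/s1.png',cv2.resize(g['frame'][60:260,170:430,::-1],None,fx=3,fy=3,interpolation=cv2.INTER_CUBIC))
E
```

```text
tx,ty,tz [ 0.7024 -0.4528  0.1067] rz 0.4256 pos [ 235.3 -524.3  189.4] [-179.94   -0.     24.17] F [-0.23 -0.86 -0.65] w 91.4 t 0.2
```

View pics/s1.png

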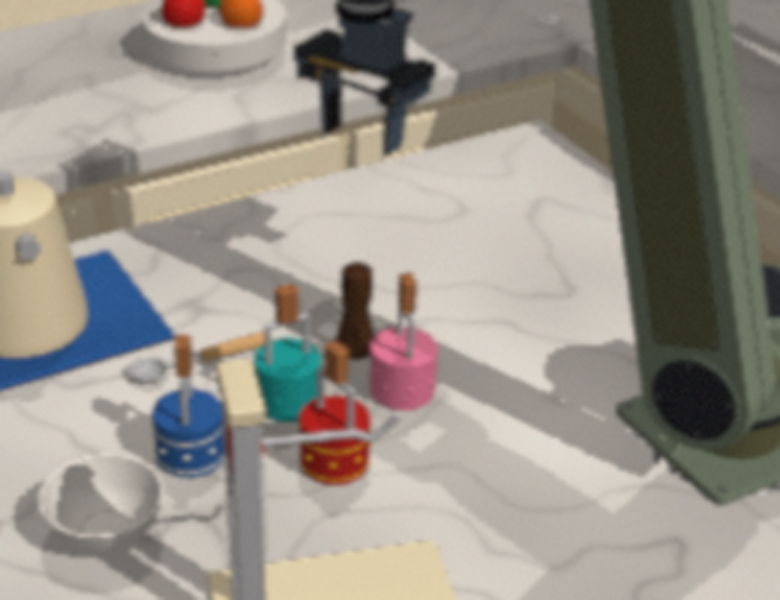

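The call was refused because every row needs all seven keys, so the view is unchanged: arm at start, red tin undisturbed. I'll resend with full rows.

>>> send_rows --motion '[{"tx": 0, "ty": 0, "tz": -0.06, "rx": 0, "ry": 0, "rz": 0, "gripper": -0.3}, {"tx": 0.07, "ty": -0.045, "tz": -0.06, "rx": 0, "ry": 0, "rz": 0, "gripper": -0.3}, {"tx": 0.07, "ty": -0.045, "tz": 0, "rx": 0, "ry": 0, "rz": 0, "gripper": -0.3}, {"tx": 0.07, "ty": -0.045, "tz": 0, "rx": 0, "ry": 0, "rz": 0, "gripper": -0.3}, {"tx": 0.07, "ty": -0.045, "tz": 0, "rx": 0, "ry": 0, "rz": 0, "gripper": -0.3}, {"tx": 0.07, "ty": -0.045, "tz": 0, "rx": 0, "ry": 0, "rz": 0, "gripper": -0.3}, {"tx": 0.07, "ty": -0.045, "tz": 0, "rx": 0, "ry": 0, "rz": 0, "gripper": -0.3}, {"tx": 0.07, "ty": -0.045, "tz": 0, "rx": 0, "ry": 0, "rz": 0, "gripper": -0.3}, {"tx": 0.07, "ty": -0.045, "tz": 0, "rx": 0, "ry": 0, "rz": 0, "gripper": -0.3}, {"tx": 0.07, "ty": -0.045, "tz": 0, "rx": 0, "ry": 0, "rz": 0, "gripper": -0.3}, {"tx": 0.072, "ty": -0.048, "tz": 0, "rx": 0, "ry": 0, "rz": 0.21, "gripper": -0.3}, {"tx": 0, "ty": 0, "tz": 0, "rx": 0, "ry": 0, "rz": 0.215, "gripper": -0.3}]'

```text
time_s: 1.8
ee_pos: [464.1, -172.0, 249.7]
ee_rot: [-180.0, -0.0, 11.4]
force: [0.0, 0.3, 0.3]
gripper_width: 59.1
gripper_force: 0.0
```

>>> send_rows --motion '[{"tx": 0, "ty": 0, "tz": 0, "rx": 0, "ry": 0, "rz": 0, "gripper": -0.3}, {"tx": 0, "ty": 0, "tz": 0, "rx": 0, "ry": 0, "rz": 0, "gripper": -0.3}, {"tx": 0, "ty": 0, "tz": 0, "rx": 0, "ry": 0, "rz": 0, "gripper": -0.3}]'

```text
time_s: 2.17
ee_pos: [462.7, -174.7, 249.9]
ee_rot: [180.0, -0.0, 11.4]
force: [-0.9, -0.2, -0.5]
gripper_width: 59.3
gripper_force: 0.0
```

```bash
python3 - <<'E'
from h import *
delta([463,-174,136],11.4)
g=grab('scene'); 
cv2.imwrite('pics/s2.png',cv2.resize(g['frame'][100:250,200:400,::-1],None,fx=4,fy=4,interpolation=cv2.INTER_CUBIC))
E
```

```text
tx,ty,tz [ 0.0009 -0.0012  0.2278] rz 0.0003 pos [ 462.7 -174.7  249.9] [179.99  -0.    11.41] F [-0.94 -0.17 -0.52] w 59.3 t 2.175
```

View pics/s2.png

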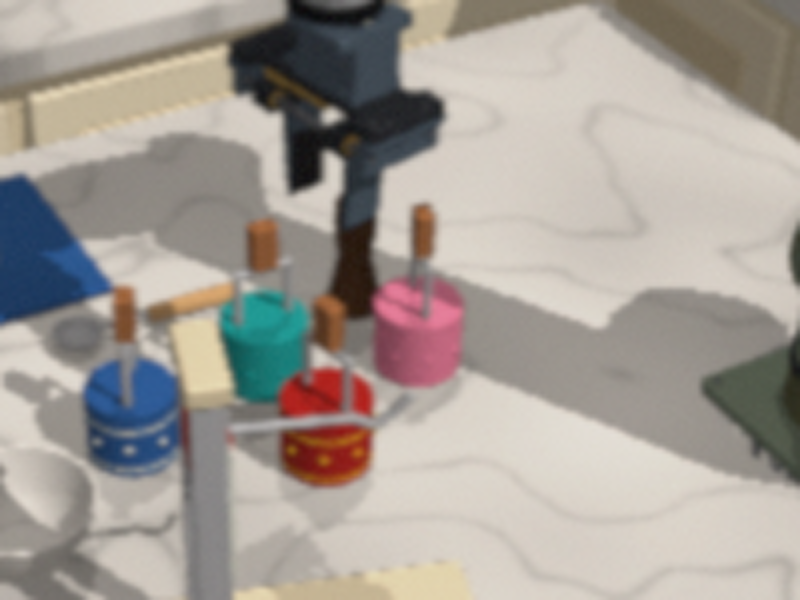

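The open fingers straddle the red grip and the neighbouring tins are clear, so I'll descend and close.

>>> send_rows --motion '[{"tx": 0, "ty": 0, "tz": 0.05, "rx": 0, "ry": 0, "rz": 0, "gripper": -0.3}, {"tx": 0, "ty": 0, "tz": 0.05, "rx": 0, "ry": 0, "rz": 0, "gripper": -0.3}, {"tx": 0, "ty": 0, "tz": 0.05, "rx": 0, "ry": 0, "rz": 0, "gripper": -0.3}, {"tx": 0, "ty": 0, "tz": 0.05, "rx": 0, "ry": 0, "rz": 0, "gripper": -0.3}, {"tx": 0, "ty": 0, "tz": 0.025, "rx": 0, "ry": 0, "rz": 0, "gripper": -0.3}, {"tx": 0, "ty": 0, "tz": 0, "rx": 0, "ry": 0, "rz": 0, "gripper": -0.3}, {"tx": 0, "ty": 0, "tz": 0, "rx": 0, "ry": 0, "rz": 0, "gripper": -0.3}]'

```text
time_s: 3.1
ee_pos: [463.6, -174.7, 138.3]
ee_rot: [179.9, -0.1, 11.4]
force: [-0.1, 0.3, 0.2]
gripper_width: 59.4
gripper_force: 0.0
```

```bash
cat >> h.py <<'E'
def force(n=8):
    F=[]
    for i in range(n): env.grab_frame('top'); F.append(env.state()['force'])
    F=np.array(F); print('F mean',F.mean(0).round(3),'sd',F.std(0).round(2))
E
python3 - <<'E'
from h import *
force(); delta([463,-174,136],11.4)
E
```

```text
F mean [ 0.198  0.003 -0.172] sd [0.37 0.4  0.46]
tx,ty,tz [ 0.0001 -0.0006  0.0031] rz 0.0007 pos [ 463.  -174.3  137.6] [ 1.7998e+02 -2.0000e-02  1.1420e+01] F [0.07 0.09 0.29] w 59.1 t 3.5
```

>>> send_rows --motion '[{"tx": 0, "ty": 0, "tz": 0, "rx": 0, "ry": 0, "rz": 0, "gripper": 1}, {"tx": 0, "ty": 0, "tz": 0, "rx": 0, "ry": 0, "rz": 0, "gripper": 1}, {"tx": 0, "ty": 0, "tz": 0, "rx": 0, "ry": 0, "rz": 0, "gripper": 1}, {"tx": 0, "ty": 0, "tz": 0, "rx": 0, "ry": 0, "rz": 0, "gripper": 1}, {"tx": 0, "ty": 0, "tz": 0, "rx": 0, "ry": 0, "rz": 0, "gripper": 1}, {"tx": 0, "ty": 0, "tz": -0.02, "rx": 0, "ry": 0, "rz": 0, "gripper": 1}, {"tx": 0, "ty": 0, "tz": -0.03, "rx": 0, "ry": 0, "rz": 0, "gripper": 1}, {"tx": 0, "ty": 0, "tz": 0, "rx": 0, "ry": 0, "rz": 0, "gripper": 1}, {"tx": 0, "ty": 0, "tz": 0, "rx": 0, "ry": 0, "rz": 0, "gripper": 1}]' --grip_force 30

```text
time_s: 4.62
ee_pos: [462.6, -174.1, 162.3]
ee_rot: [-180.0, 0.0, 11.4]
force: [-0.4, -0.6, -3.9]
gripper_width: 25.3
gripper_force: 30.0
```

```bash
python3 - <<'E'
from h import *
force(); u=np.array([.956,-.292,0]); seat=np.array([551.5,49.7,0])
delta(seat-100*u+[0,0,290],-17)
E
```

```text
F mean [ 0.496  0.026 -3.613] sd [0.21 0.42 0.6 ]
tx,ty,tz [ 0.0866 -0.499  -0.2557] rz 0.9472 pos [ 462.8 -174.2  162.2] [-1.7999e+02  2.0000e-02  1.1410e+01] F [ 0.52  0.4  -3.31] w 25.4 t 5.025
```

The pick-up worked: width 25 mm and a weight of about 3.4 N. Next I'll raise it and move to the front of the hook.

>>> send_rows --motion '[{"tx": 0, "ty": 0, "tz": -0.04, "rx": 0, "ry": 0, "rz": 0, "gripper": 1}, {"tx": 0, "ty": 0, "tz": -0.055, "rx": 0, "ry": 0, "rz": 0, "gripper": 1}, {"tx": 0, "ty": 0, "tz": -0.055, "rx": 0, "ry": 0, "rz": 0, "gripper": 1}, {"tx": 0, "ty": 0, "tz": -0.055, "rx": 0, "ry": 0, "rz": 0, "gripper": 1}, {"tx": 0, "ty": 0, "tz": -0.05, "rx": 0, "ry": 0, "rz": 0, "gripper": 1}, {"tx": 0.01, "ty": -0.04, "tz": 0, "rx": 0, "ry": 0, "rz": 0, "gripper": 1}, {"tx": 0.01, "ty": -0.06, "tz": 0, "rx": 0, "ry": 0, "rz": 0, "gripper": 1}, {"tx": 0.01, "ty": -0.07, "tz": 0, "rx": 0, "ry": 0, "rz": 0, "gripper": 1}, {"tx": 0.01, "ty": -0.08, "tz": 0, "rx": 0, "ry": 0, "rz": 0, "gripper": 1}, {"tx": 0.016, "ty": -0.08, "tz": 0, "rx": 0, "ry": 0, "rz": 0, "gripper": 1}, {"tx": 0.01, "ty": -0.07, "tz": 0, "rx": 0, "ry": 0, "rz": 0, "gripper": 1}, {"tx": 0.01, "ty": -0.059, "tz": 0, "rx": 0, "ry": 0, "rz": 0, "gripper": 1}]'

```text
time_s: 6.52
ee_pos: [454.3, 59.6, 289.8]
ee_rot: [-180.0, 0.0, 11.5]
force: [0.8, 0.1, -3.7]
gripper_width: 25.8
gripper_force: 30.0
```

>>> send_rows --motion '[{"tx": 0.01, "ty": -0.04, "tz": 0, "rx": 0, "ry": 0, "rz": 0, "gripper": 1}, {"tx": 0, "ty": 0, "tz": 0, "rx": 0, "ry": 0, "rz": 0.19, "gripper": 1}, {"tx": 0, "ty": 0, "tz": 0, "rx": 0, "ry": 0, "rz": 0.19, "gripper": 1}, {"tx": 0, "ty": 0, "tz": 0, "rx": 0, "ry": 0, "rz": 0.19, "gripper": 1}, {"tx": 0, "ty": 0, "tz": 0, "rx": 0, "ry": 0, "rz": 0.19, "gripper": 1}, {"tx": 0, "ty": 0, "tz": 0, "rx": 0, "ry": 0, "rz": 0.187, "gripper": 1}, {"tx": 0, "ty": 0, "tz": 0, "rx": 0, "ry": 0, "rz": 0, "gripper": 1}, {"tx": 0, "ty": 0, "tz": 0, "rx": 0, "ry": 0, "rz": 0, "gripper": 1}, {"tx": 0, "ty": 0, "tz": 0, "rx": 0, "ry": 0, "rz": 0, "gripper": 1}]'

```text
time_s: 7.65
ee_pos: [455.6, 78.8, 289.8]
ee_rot: [180.0, -0.0, -17.0]
force: [-0.2, -0.6, -4.0]
gripper_width: 25.5
gripper_force: 30.0
```

```bash
python3 - <<'E'
from h import *
force(6); u=np.array([.956,-.292,0]); seat=np.array([551.5,49.7,0])
delta(seat+[0,0,290.6],-17)
g=grab('scene');t=grab('top')
r=lambda a:cv2.resize(a[...,::-1],(400,500),interpolation=cv2.INTER_CUBIC)
x,y=proj(g,[seat-50*u+[0,0,250]])[0].astype(int);X,Y=proj(t,[seat-50*u+[0,0,250]])[0].astype(int)
print(x,y,X,Y)
cv2.imwrite('pics/z3.png',np.hstack([r(g['frame'][y-50:y+50,x-40:x+40]),r(t['frame'][Y-50:Y+50,X-40:X+40])]))
E
```

```text
F mean [-0.068 -0.132 -3.603] sd [0.57 0.65 0.54]
tx,ty,tz [ 0.2003 -0.0003 -0.0015] rz 0.0005 pos [455.7  78.8 289.8] [180.    -0.   -16.99] F [-0.78 -0.28 -4.38] w 25.5 t 7.95
309 201 234 242
```

View pics/z3.png

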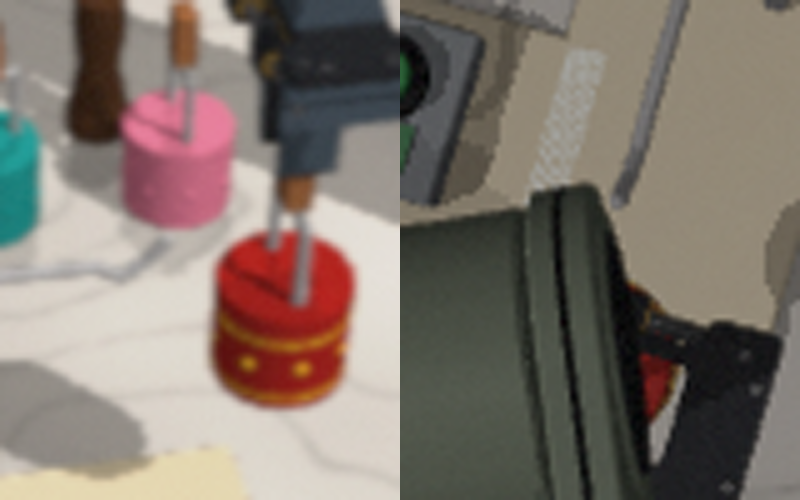

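The left panel shows the tin hanging upright, with its loop edge-on and facing the hook; the tip is at scene pixel (302,200). I'll check that projection, then slide on.

```bash
python3 - <<'E'
from m import *
g=grab('scene'); u=np.array([.956,-.292,0]); seat=np.array([551.5,49.7,0]); p=env.state()['ee_pos']
print('tip pred',proj(g,[seat-28*u+[0,0,266], seat+[0,0,244]]))
tin=np.array([p[0],p[1],p[2]-137.6])
c,s,m=comp(g,(300,185,350,240),lambda h:red(h)); print('red',c,s)
th=np.linspace(0,6.28,40); pts=[tin+[42*np.cos(a),42*np.sin(a),z] for a in th for z in(0,73)]
q=proj(g,pts); print('pred bbox',q.min(0),q.max(0))
E
```

```text
tip pred [[302.35497886 198.35351499]
 [292.64998037 205.39660222]]
red [324.98579545 208.44034091] [313 198  26  20 352]
pred bbox [310.01316276 197.32578349] [339.71695908 233.92494911]
```

>>> send_rows --motion '[{"tx": 0.02, "ty": 0, "tz": 0, "rx": 0, "ry": 0, "rz": 0, "gripper": 1}, {"tx": 0.02, "ty": 0, "tz": 0, "rx": 0, "ry": 0, "rz": 0, "gripper": 1}, {"tx": 0.02, "ty": 0, "tz": 0, "rx": 0, "ry": 0, "rz": 0, "gripper": 1}, {"tx": 0.02, "ty": 0, "tz": 0, "rx": 0, "ry": 0, "rz": 0, "gripper": 1}, {"tx": 0.01, "ty": 0, "tz": 0, "rx": 0, "ry": 0, "rz": 0, "gripper": 1}, {"tx": 0, "ty": 0, "tz": 0, "rx": 0, "ry": 0, "rz": 0, "gripper": 1}, {"tx": 0, "ty": 0, "tz": 0, "rx": 0, "ry": 0, "rz": 0, "gripper": 1}]'

```text
time_s: 8.98
ee_pos: [498.4, 65.7, 289.8]
ee_rot: [180.0, 0.0, -17.0]
force: [0.5, 0.6, -3.9]
gripper_width: 25.5
gripper_force: 30.0
```

```bash
python3 - <<'E'
from h import *
g=grab('scene'); u=np.array([.956,-.292,0]); seat=np.array([551.5,49.7,0])
delta(seat+[0,0,290.6],-17)
x0,y0=265,165
cv2.imwrite('pics/z4.png',cv2.resize(g['frame'][y0:y0+75,x0:x0+75,::-1],(600,600),interpolation=cv2.INTER_CUBIC))
E
```

```text
tx,ty,tz [ 0.1108 -0.0004 -0.0014] rz 0.0004 pos [498.5  65.7 289.9] [180.     0.   -16.99] F [ 0.38  0.24 -3.91] w 25.5 t 9.025
```

View pics/z4.png

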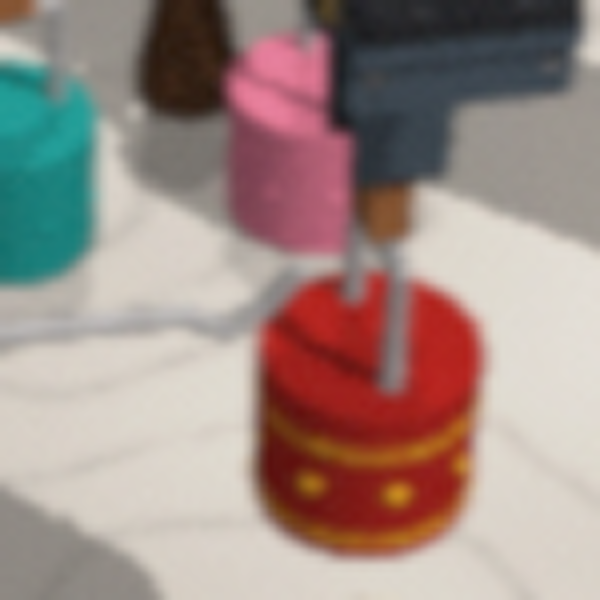

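The tip is at about (302,198), as predicted. The crossbar is above tip height and the lid sits below the bar, so I'll slide on over the seat.

>>> send_rows --motion '[{"tx": 0.01, "ty": 0, "tz": 0, "rx": 0, "ry": 0, "rz": 0, "gripper": 1}, {"tx": 0.01, "ty": 0, "tz": 0, "rx": 0, "ry": 0, "rz": 0, "gripper": 1}, {"tx": 0.01, "ty": 0, "tz": 0, "rx": 0, "ry": 0, "rz": 0, "gripper": 1}, {"tx": 0.01, "ty": 0, "tz": 0, "rx": 0, "ry": 0, "rz": 0, "gripper": 1}, {"tx": 0.01, "ty": 0, "tz": 0, "rx": 0, "ry": 0, "rz": 0, "gripper": 1}, {"tx": 0.01, "ty": 0, "tz": 0, "rx": 0, "ry": 0, "rz": 0, "gripper": 1}, {"tx": 0.01, "ty": 0, "tz": 0, "rx": 0, "ry": 0, "rz": 0, "gripper": 1}, {"tx": 0.01, "ty": 0, "tz": 0, "rx": 0, "ry": 0, "rz": 0, "gripper": 1}, {"tx": 0.01, "ty": 0, "tz": 0, "rx": 0, "ry": 0, "rz": 0, "gripper": 1}, {"tx": 0.01, "ty": 0, "tz": 0, "rx": 0, "ry": 0, "rz": 0, "gripper": 1}, {"tx": 0.011, "ty": 0, "tz": 0, "rx": 0, "ry": 0, "rz": 0, "gripper": 1}, {"tx": 0, "ty": 0, "tz": 0, "rx": 0, "ry": 0, "rz": 0, "gripper": 1}]'

```text
time_s: 10.52
ee_pos: [552.2, 49.3, 289.7]
ee_rot: [180.0, -0.0, -17.0]
force: [0.1, -1.0, -3.5]
gripper_width: 25.4
gripper_force: 30.0
```

```bash
python3 - <<'E'
from h import *
force(10)
g=grab('scene'); u=np.array([.956,-.292,0]); seat=np.array([551.5,49.7,0])
delta(seat+[0,0,259.6],-17)
p=env.state()['ee_pos']
x0,y0=255,165
print((proj(g,[seat-28*u+[0,0,266],seat+[0,0,244],p-[0,0,15.6]])-[x0,y0])*8)
cv2.imwrite('pics/z5.png',cv2.resize(g['frame'][y0:y0+75,x0:x0+75,::-1],(600,600),interpolation=cv2.INTER_CUBIC))
E
```

```text
F mean [-0.198  0.062 -3.778] sd [0.41 0.54 0.59]
tx,ty,tz [-0.0006 -0.0003  0.0606] rz 0.0003 pos [551.7  49.5 289.9] [ 1.800e+02 -1.000e-02 -1.699e+01] F [-0.25 -1.21 -3.25] w 25.7 t 11.075
[[378.83983089 266.82811995]
 [301.19984296 323.17281778]
 [302.698367   257.79927666]]
```

View pics/z5.png

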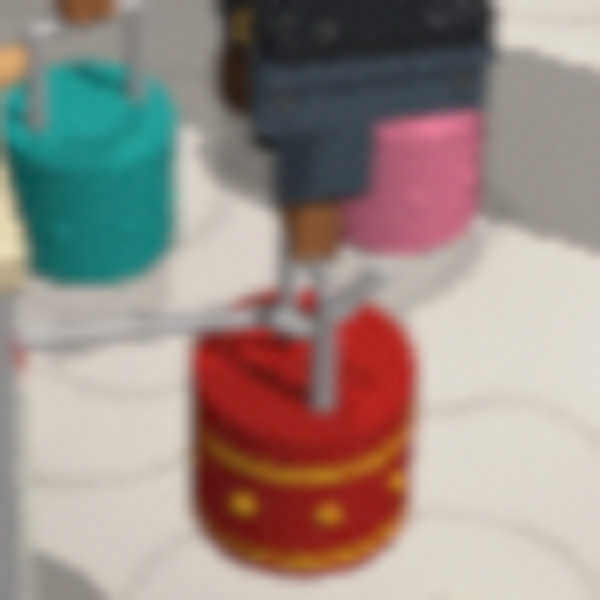

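The hook bar passes through the loop between the uprights, the tip is at crop (375,272), and the crossbar is over the seat. Now I'll lower slowly.

>>> send_rows --motion '[{"tx": 0, "ty": 0, "tz": 0.008, "rx": 0, "ry": 0, "rz": 0, "gripper": 1}, {"tx": 0, "ty": 0, "tz": 0.008, "rx": 0, "ry": 0, "rz": 0, "gripper": 1}, {"tx": 0, "ty": 0, "tz": 0.008, "rx": 0, "ry": 0, "rz": 0, "gripper": 1}, {"tx": 0, "ty": 0, "tz": 0.008, "rx": 0, "ry": 0, "rz": 0, "gripper": 1}, {"tx": 0, "ty": 0, "tz": 0.008, "rx": 0, "ry": 0, "rz": 0, "gripper": 1}, {"tx": 0, "ty": 0, "tz": 0.004, "rx": 0, "ry": 0, "rz": 0, "gripper": 1}, {"tx": 0, "ty": 0, "tz": 0.004, "rx": 0, "ry": 0, "rz": 0, "gripper": 1}, {"tx": 0, "ty": 0, "tz": 0.004, "rx": 0, "ry": 0, "rz": 0, "gripper": 1}, {"tx": 0, "ty": 0, "tz": 0.004, "rx": 0, "ry": 0, "rz": 0, "gripper": 1}, {"tx": 0, "ty": 0, "tz": 0.004, "rx": 0, "ry": 0, "rz": 0, "gripper": 1}, {"tx": 0, "ty": 0, "tz": 0.004, "rx": 0, "ry": 0, "rz": 0, "gripper": 1}, {"tx": 0, "ty": 0, "tz": 0.004, "rx": 0, "ry": 0, "rz": 0, "gripper": 1}]'

```text
time_s: 12.58
ee_pos: [551.8, 49.4, 255.8]
ee_rot: [180.0, -0.0, -17.0]
force: [0.3, 0.6, -3.2]
gripper_width: 25.5
gripper_force: 30.0
```

>>> send_rows --motion '[{"tx": 0, "ty": 0, "tz": 0.004, "rx": 0, "ry": 0, "rz": 0, "gripper": 1}, {"tx": 0, "ty": 0, "tz": 0.004, "rx": 0, "ry": 0, "rz": 0, "gripper": 1}, {"tx": 0, "ty": 0, "tz": 0.004, "rx": 0, "ry": 0, "rz": 0, "gripper": 1}, {"tx": 0, "ty": 0, "tz": 0.004, "rx": 0, "ry": 0, "rz": 0, "gripper": 1}, {"tx": 0, "ty": 0, "tz": 0.004, "rx": 0, "ry": 0, "rz": 0, "gripper": 1}, {"tx": 0, "ty": 0, "tz": 0.004, "rx": 0, "ry": 0, "rz": 0, "gripper": 1}, {"tx": 0, "ty": 0, "tz": 0.004, "rx": 0, "ry": 0, "rz": 0, "gripper": 1}, {"tx": 0, "ty": 0, "tz": 0.004, "rx": 0, "ry": 0, "rz": 0, "gripper": 1}, {"tx": 0, "ty": 0, "tz": 0.004, "rx": 0, "ry": 0, "rz": 0, "gripper": 1}, {"tx": 0, "ty": 0, "tz": 0.004, "rx": 0, "ry": 0, "rz": 0, "gripper": 1}, {"tx": 0, "ty": 0, "tz": 0.004, "rx": 0, "ry": 0, "rz": 0, "gripper": 1}, {"tx": 0, "ty": 0, "tz": 0.004, "rx": 0, "ry": 0, "rz": 0, "gripper": 1}]'

```text
time_s: 14.08
ee_pos: [551.8, 49.4, 231.8]
ee_rot: [180.0, -0.0, -17.0]
force: [-0.5, -0.0, -1.7]
gripper_width: 26.0
gripper_force: 30.0
```

```bash
python3 - <<'E'
from h import *
force(12)
delta([551.5,49.7,217.6],-17)
E
```

```text
F mean [ 0.008  0.032 -1.606] sd [0.5  0.5  0.42]
tx,ty,tz [-0.0007 -0.0003  0.0286] rz 0.0003 pos [551.8  49.4 231.9] [ 1.800e+02 -1.000e-02 -1.699e+01] F [-0.04 -0.54 -2.06] w 25.8 t 14.675
```

>>> send_rows --motion '[{"tx": 0, "ty": 0, "tz": 0.004, "rx": 0, "ry": 0, "rz": 0, "gripper": 1}, {"tx": 0, "ty": 0, "tz": 0.004, "rx": 0, "ry": 0, "rz": 0, "gripper": 1}, {"tx": 0, "ty": 0, "tz": 0.004, "rx": 0, "ry": 0, "rz": 0, "gripper": 1}, {"tx": 0, "ty": 0, "tz": 0.004, "rx": 0, "ry": 0, "rz": 0, "gripper": 1}, {"tx": 0, "ty": 0, "tz": 0.004, "rx": 0, "ry": 0, "rz": 0, "gripper": 1}, {"tx": 0, "ty": 0, "tz": 0.004, "rx": 0, "ry": 0, "rz": 0, "gripper": 1}, {"tx": 0, "ty": 0, "tz": 0.004, "rx": 0, "ry": 0, "rz": 0, "gripper": 1}, {"tx": 0, "ty": 0, "tz": 0, "rx": 0, "ry": 0, "rz": 0, "gripper": 1}]'

```text
time_s: 15.68
ee_pos: [551.8, 49.4, 217.7]
ee_rot: [180.0, 0.0, -17.0]
force: [-0.5, -0.7, 0.0]
gripper_width: 25.6
gripper_force: 30.0
```

```bash
python3 - <<'E'
from h import *
force(40)
delta([551.5,49.7,217.6],-17)
E
```

```text
F mean [-0.281  0.095 -0.221] sd [0.52 0.54 0.5 ]
tx,ty,tz [-0.0007 -0.0004  0.0005] rz 0.0002 pos [551.8  49.4 217.8] [179.99  -0.   -17.  ] F [ 0.24  0.05 -0.28] w 25.7 t 17.675
```

>>> send_rows --motion '[{"tx": 0, "ty": 0, "tz": 0.003, "rx": 0, "ry": 0, "rz": 0, "gripper": 1}, {"tx": 0, "ty": 0, "tz": 0, "rx": 0, "ry": 0, "rz": 0, "gripper": 1}, {"tx": 0, "ty": 0, "tz": 0, "rx": 0, "ry": 0, "rz": 0, "gripper": 1}, {"tx": 0, "ty": 0, "tz": 0, "rx": 0, "ry": 0, "rz": 0, "gripper": 1}, {"tx": 0, "ty": 0, "tz": 0, "rx": 0, "ry": 0, "rz": 0, "gripper": 0}, {"tx": 0, "ty": 0, "tz": 0, "rx": 0, "ry": 0, "rz": 0, "gripper": -0.4}, {"tx": 0, "ty": 0, "tz": 0, "rx": 0, "ry": 0, "rz": 0, "gripper": -0.4}, {"tx": 0, "ty": 0, "tz": 0, "rx": 0, "ry": 0, "rz": 0, "gripper": -0.4}, {"tx": 0, "ty": 0, "tz": 0, "rx": 0, "ry": 0, "rz": 0, "gripper": -0.4}]' --grip_force 10

```text
time_s: 18.8
ee_pos: [551.8, 49.4, 216.3]
ee_rot: [180.0, -0.0, -17.0]
force: [0.2, 0.5, -0.4]
gripper_width: 63.9
gripper_force: 0.0
```

```bash
python3 - <<'E'
from h import *
delta([551.8,49.4,320],-17)
g=grab('scene');x0,y0=255,165
cv2.imwrite('pics/z6.png',cv2.resize(g['frame'][y0:y0+75,x0:x0+75,::-1],(600,600),interpolation=cv2.INTER_CUBIC))
E
```

```text
tx,ty,tz [ 0.000e+00  1.000e-04 -2.073e-01] rz 0.0002 pos [551.8  49.4 216.3] [180.  -0. -17.] F [ 0.17  0.51 -0.41] w 63.9 t 18.8
```

View pics/z6.png

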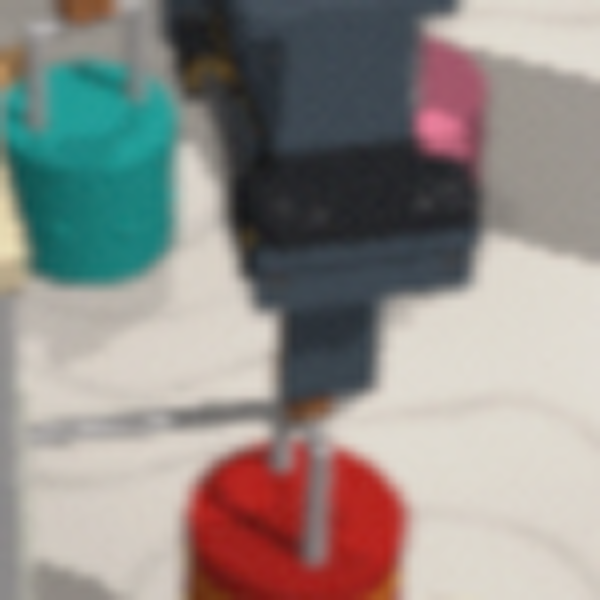

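The tin hangs from the hook by its crossbar at the same level after release: the lid at crop (300,500) did not jump and the fingers are open. I'll back straight up.

>>> send_rows --motion '[{"tx": 0, "ty": 0, "tz": -0.01, "rx": 0, "ry": 0, "rz": 0, "gripper": -0.4}, {"tx": 0, "ty": 0, "tz": -0.02, "rx": 0, "ry": 0, "rz": 0, "gripper": -0.4}, {"tx": 0, "ty": 0, "tz": -0.04, "rx": 0, "ry": 0, "rz": 0, "gripper": -0.4}, {"tx": 0, "ty": 0, "tz": -0.04, "rx": 0, "ry": 0, "rz": 0, "gripper": -0.4}, {"tx": 0, "ty": 0, "tz": -0.04, "rx": 0, "ry": 0, "rz": 0, "gripper": -0.4}, {"tx": 0, "ty": 0, "tz": -0.04, "rx": 0, "ry": 0, "rz": 0, "gripper": -0.4}, {"tx": 0, "ty": 0, "tz": -0.03, "rx": 0, "ry": 0, "rz": 0, "gripper": -0.4}, {"tx": 0, "ty": 0, "tz": 0, "rx": 0, "ry": 0, "rz": 0, "gripper": -0.4}]'

```text
time_s: 19.85
ee_pos: [552.4, 49.5, 327.8]
ee_rot: [-179.9, -0.2, -17.0]
force: [-0.5, 0.2, -0.7]
gripper_width: 64.4
gripper_force: 0.0
```

```bash
python3 - <<'E'
from m import *
delta([610,204.5,320],-17)
print(env.state()['qpos'].round(0))
for i in range(2):
    g=grab('scene'); c,s,m=comp(g,(265,200,330,270),red); print(c.round(2),s)
    w=env.state()['ee_pos']
    for j in range(4): env.grab_frame('top')
tin=np.array([551.8,49.4,216.3-137.6]); th=np.linspace(0,6.28,40)
q=proj(g,[tin+[42*np.cos(a),42*np.sin(a),z] for a in th for z in(0,73)]); print(q.min(0),q.max(0))
E
```

```text
tx,ty,tz [ 0.0196 -0.3302  0.0156] rz 0.0002 pos [552.4  49.5 327.8] [-1.7994e+02 -1.6000e-01 -1.6990e+01] F [-0.45  0.23 -0.67] w 64.4 t 19.85
[  4.  13.  77.  -0.  89. 111.]
[290.95 231.57] [279 222  26  19 329]
[290.89 231.55] [279 222  26  19 334]
[277.60410588 219.65074041] [305.52977128 255.65905964]
```

The tin hangs still and where expected. Now I'll move to above the button with the fingers closed and turned 90°.

>>> send_rows --motion '[{"tx": 0.004, "ty": -0.03, "tz": 0, "rx": 0, "ry": 0, "rz": 0, "gripper": 1}, {"tx": 0.004, "ty": -0.06, "tz": 0, "rx": 0, "ry": 0, "rz": 0, "gripper": 1}, {"tx": 0.004, "ty": -0.08, "tz": 0, "rx": 0, "ry": 0, "rz": 0, "gripper": 1}, {"tx": 0.004, "ty": -0.08, "tz": 0, "rx": 0, "ry": 0, "rz": 0, "gripper": 1}, {"tx": 0.004, "ty": -0.08, "tz": 0, "rx": 0, "ry": 0, "rz": 0, "gripper": 1}, {"tx": 0, "ty": 0, "tz": 0, "rx": 0, "ry": 0, "rz": -0.2, "gripper": 1}, {"tx": 0, "ty": 0, "tz": 0, "rx": 0, "ry": 0, "rz": -0.3, "gripper": 1}, {"tx": 0, "ty": 0, "tz": 0, "rx": 0, "ry": 0, "rz": -0.3, "gripper": 1}, {"tx": 0, "ty": 0, "tz": 0, "rx": 0, "ry": 0, "rz": -0.3, "gripper": 1}, {"tx": 0, "ty": 0, "tz": 0, "rx": 0, "ry": 0, "rz": -0.3, "gripper": 1}, {"tx": 0, "ty": 0, "tz": 0, "rx": 0, "ry": 0, "rz": -0.3, "gripper": 1}, {"tx": 0, "ty": 0, "tz": 0, "rx": 0, "ry": 0, "rz": -0.3, "gripper": 1}]'

```text
time_s: 21.85
ee_pos: [609.7, 205.5, 326.0]
ee_rot: [-180.0, -0.0, 43.3]
force: [-0.3, -0.6, 0.1]
gripper_width: 0.5
gripper_force: 0.0
```

>>> send_rows --motion '[{"tx": 0, "ty": 0, "tz": 0, "rx": 0, "ry": 0, "rz": -0.3, "gripper": 1}, {"tx": 0, "ty": 0, "tz": 0, "rx": 0, "ry": 0, "rz": -0.3, "gripper": 1}, {"tx": 0, "ty": 0, "tz": 0, "rx": 0, "ry": 0, "rz": -0.3, "gripper": 1}, {"tx": 0, "ty": 0, "tz": 0, "rx": 0, "ry": 0, "rz": -0.3, "gripper": 1}, {"tx": 0, "ty": 0, "tz": 0, "rx": 0, "ry": 0, "rz": -0.1, "gripper": 1}, {"tx": 0, "ty": 0, "tz": 0, "rx": 0, "ry": 0, "rz": 0, "gripper": 1}]'

```text
time_s: 22.6
ee_pos: [609.7, 205.3, 326.1]
ee_rot: [-180.0, -0.0, 82.0]
force: [-0.6, 0.2, -1.2]
gripper_width: 0.8
gripper_force: 0.0
```

```bash
python3 - <<'E'
from m import *
delta([610,204.5,64],73)
g=grab('scene'); c,s,m=comp(g,(265,200,330,270),red); print(c.round(2),s)
force(6)
E
```

```text
tx,ty,tz [-0.0014  0.0008  0.5242] rz 0.3002 pos [609.7 205.3 326.1] [-1.7999e+02 -1.0000e-02  8.2010e+01] F [-0.61  0.25 -1.21] w 0.8 t 22.6
[290.94 231.62] [279 222  26  20 335]
F mean [ 0.093 -0.128 -0.138] sd [0.48 0.8  0.48]
```

>>> send_rows --motion '[{"tx": 0, "ty": 0, "tz": 0.03, "rx": 0, "ry": 0, "rz": 0.3, "gripper": 1}, {"tx": 0, "ty": 0, "tz": 0.06, "rx": 0, "ry": 0, "rz": 0, "gripper": 1}, {"tx": 0, "ty": 0, "tz": 0.07, "rx": 0, "ry": 0, "rz": 0, "gripper": 1}, {"tx": 0, "ty": 0, "tz": 0.07, "rx": 0, "ry": 0, "rz": 0, "gripper": 1}, {"tx": 0, "ty": 0, "tz": 0.07, "rx": 0, "ry": 0, "rz": 0, "gripper": 1}, {"tx": 0, "ty": 0, "tz": 0.07, "rx": 0, "ry": 0, "rz": 0, "gripper": 1}, {"tx": 0, "ty": 0, "tz": 0.06, "rx": 0, "ry": 0, "rz": 0, "gripper": 1}, {"tx": 0, "ty": 0, "tz": 0.04, "rx": 0, "ry": 0, "rz": 0, "gripper": 1}, {"tx": 0, "ty": 0, "tz": 0.03, "rx": 0, "ry": 0, "rz": 0, "gripper": 1}, {"tx": 0, "ty": 0, "tz": 0, "rx": 0, "ry": 0, "rz": 0, "gripper": 1}, {"tx": 0, "ty": 0, "tz": 0, "rx": 0, "ry": 0, "rz": 0, "gripper": 1}]'

```text
time_s: 24.32
ee_pos: [610.3, 204.5, 77.3]
ee_rot: [179.9, -0.1, 73.0]
force: [-0.6, -0.4, 0.1]
gripper_width: 0.4
gripper_force: 0.0
```

>>> send_rows --motion '[{"tx": 0, "ty": 0, "tz": 0.008, "rx": 0, "ry": 0, "rz": 0, "gripper": 1}, {"tx": 0, "ty": 0, "tz": 0.004, "rx": 0, "ry": 0, "rz": 0, "gripper": 1}, {"tx": 0, "ty": 0, "tz": 0.004, "rx": 0, "ry": 0, "rz": 0, "gripper": 1}, {"tx": 0, "ty": 0, "tz": 0, "rx": 0, "ry": 0, "rz": 0, "gripper": 1}]'

```text
time_s: 24.82
ee_pos: [609.5, 204.3, 68.2]
ee_rot: [-180.0, 0.0, 73.0]
force: [-0.2, 0.2, 0.1]
gripper_width: 0.4
gripper_force: 0.0
```

>>> send_rows --motion '[{"tx": 0, "ty": 0, "tz": 0.006, "rx": 0, "ry": 0, "rz": 0, "gripper": 1}, {"tx": 0, "ty": 0, "tz": 0.006, "rx": 0, "ry": 0, "rz": 0, "gripper": 1}, {"tx": 0, "ty": 0, "tz": 0.005, "rx": 0, "ry": 0, "rz": 0, "gripper": 1}, {"tx": 0, "ty": 0, "tz": 0, "rx": 0, "ry": 0, "rz": 0, "gripper": 1}]'

```text
time_s: 25.32
ee_pos: [609.4, 204.2, 59.5]
ee_rot: [-180.0, 0.0, 73.0]
force: [-0.3, -0.8, -0.1]
gripper_width: 0.8
gripper_force: 0.0
```

>>> send_rows --motion '[{"tx": 0, "ty": 0, "tz": 0.004, "rx": 0, "ry": 0, "rz": 0, "gripper": 1}, {"tx": 0, "ty": 0, "tz": 0.004, "rx": 0, "ry": 0, "rz": 0, "gripper": 1}, {"tx": 0, "ty": 0, "tz": 0, "rx": 0, "ry": 0, "rz": 0, "gripper": 1}]'

```text
time_s: 25.7
ee_pos: [609.5, 204.3, 55.6]
ee_rot: [-180.0, 0.0, 73.0]
force: [0.3, -0.7, 0.6]
gripper_width: 0.5
gripper_force: 0.0
```

>>> send_rows --motion '[{"tx": 0, "ty": 0, "tz": 0.004, "rx": 0, "ry": 0, "rz": 0, "gripper": 1}, {"tx": 0, "ty": 0, "tz": 0.004, "rx": 0, "ry": 0, "rz": 0, "gripper": 1}, {"tx": 0, "ty": 0, "tz": 0, "rx": 0, "ry": 0, "rz": 0, "gripper": 1}]'

```text
time_s: 26.08
ee_pos: [609.4, 204.2, 51.6]
ee_rot: [-180.0, 0.0, 73.0]
force: [-0.5, -0.2, -0.3]
gripper_width: 0.5
gripper_force: 0.0
```

```bash
python3 - <<'E'
from m import *
force(4)
g=grab('scene'); t=grab('top')
for z in(44,50,56,61): print(z,onz(g,(300.27,290.4),z)[:2].round(1),onz(t,(188.67,206.22),z)[:2].round(1))
print(env.state()['ee_pos'])
s,c,m=comp(g,(285,275,318,305),green); print('green now in scene',s,c)
print('seen fingertip expects',proj(g,[[609.5,204.3,51.6]]))
E
```

```text
F mean [-0.157  0.151 -0.134] sd [0.47 0.09 0.28]
44 [601.  193.4] [612.3 208. ]
50 [603.7 197.6] [611.5 206.8]
56 [606.5 201.9] [610.7 205.6]
61 [608.8 205.4] [610.1 204.6]
[609.63131726 204.31304728  51.91541255]
green now in scene [299.97368421 291.77631579] [294 287  13  10  76]
seen fingertip expects [[299.72688957 292.3306612 ]]
```

>>> send_rows --motion '[{"tx": 0, "ty": 0, "tz": 0.004, "rx": 0, "ry": 0, "rz": 0, "gripper": 1}, {"tx": 0, "ty": 0, "tz": 0.003, "rx": 0, "ry": 0, "rz": 0, "gripper": 1}, {"tx": 0, "ty": 0, "tz": 0, "rx": 0, "ry": 0, "rz": 0, "gripper": 1}]'

```text
time_s: 26.75
ee_pos: [609.4, 204.2, 48.1]
ee_rot: [-180.0, 0.0, 73.0]
force: [-0.1, -0.3, -0.9]
gripper_width: 0.1
gripper_force: 0.0
```

>>> send_rows --motion '[{"tx": 0, "ty": 0, "tz": 0.003, "rx": 0, "ry": 0, "rz": 0, "gripper": 1}, {"tx": 0, "ty": 0, "tz": 0.003, "rx": 0, "ry": 0, "rz": 0, "gripper": 1}, {"tx": 0, "ty": 0, "tz": 0, "rx": 0, "ry": 0, "rz": 0, "gripper": 1}]'

```text
time_s: 27.12
ee_pos: [609.5, 204.2, 45.2]
ee_rot: [-180.0, 0.0, 73.0]
force: [0.5, 0.2, -0.1]
gripper_width: 0.6
gripper_force: 0.0
```

>>> send_rows --motion '[{"tx": 0, "ty": 0, "tz": 0.002, "rx": 0, "ry": 0, "rz": 0, "gripper": 1}, {"tx": 0, "ty": 0, "tz": 0.002, "rx": 0, "ry": 0, "rz": 0, "gripper": 1}, {"tx": 0, "ty": 0, "tz": 0, "rx": 0, "ry": 0, "rz": 0, "gripper": 1}]'

```text
time_s: 27.5
ee_pos: [609.5, 204.3, 43.2]
ee_rot: [-180.0, 0.0, 73.0]
force: [0.4, 0.3, -0.4]
gripper_width: 0.7
gripper_force: 0.0
```

```bash
python3 - <<'E'
from m import *
force(5); print(env.state()['ee_pos'])
g=grab('scene')
f=g['frame'][278:306,284:320]; hsv=cv2.cvtColor(f,cv2.COLOR_RGB2HSV).astype(int)
# G green, D dark, b bluish finger, . other
for r in range(28):
    print(278+r,''.join('G' if 45<h<80 and s>110 and v>50 else 'D' if v<45 else 'b' if 90<h<125 and s>60 else '.' for h,s,v in hsv[r]))
E
```

```text
F mean [ 0.189  0.109 -0.114] sd [0.36 0.36 0.27]
[609.59675403 204.29111306  43.35484644]
278 ..............DDDDD.................
279 ..............D..DDD................
280 ..................D.................
281 ..................D.................
282 ....................................
283 ....................................
284 ................b.D.................
285 ..............bb....................
286 ..............bb..D.........GG......
287 ...........GG.......b...GGGGGGG.....
288 ..........GGGG..........GGGGGGG.....
289 ..........GGGG.......GG..GGGGGG.....
290 .........DGGGG.......GG...GGGGGG....
291 .........DGGGG.......GG..GGGGGGG....
292 ........DDGGGGG...GGGGG...GGGGGGG...
293 .........D.GGGGGGGGGGGG...GGGGGGG...
294 .........DD.GGGGGGGGGG.D..GGGGGGG...
295 .........DDD.GGGGGGGG.DD..GGGGGGG...
296 .........DDDDD.GGGG.DDD...GGGGGGG...
297 ..........DDDDDDDDDDDD.....GGG......
298 ............DDDDDDDDD...............
299 ..............DDDD..................
300 ....................................
301 ....................................
302 ....................................
303 ....................................
304 ....................................
305 ....................................
```

```bash
python3 - <<'E'
from m import *
g=grab('scene'); s=env.state(); p=s['ee_pos']; y=np.radians(s['ee_rot'][2])
a=np.array([np.cos(y),np.sin(y),0]); b=np.array([-np.sin(y),np.cos(y),0])
for z in(43.3,52,61):
    q=np.array([p[0],p[1],z]); print(z,'ctr',proj(g,[q])[0].round(1),'corners',proj(g,[q+i*16*a+j*13.5*b for i in(1,-1) for j in(1,-1)]).round(1).tolist())
for z in(50,56,61):
    print('button rim',z,proj(g,[[611+18*np.cos(t),204.5+18*np.sin(t),z] for t in np.linspace(0,6.28,30)]).min(0).round(1),proj(g,[[611+18*np.cos(t),204.5+18*np.sin(t),z] for t in np.linspace(0,6.28,30)]).max(0).round(1))
print(s['qpos'].round(2),s['effort'].round(1))
t=env.grab_frame('top')['frame'][:,:,:]
f=t[188:228,168:212]; hsv=cv2.cvtColor(f,cv2.COLOR_RGB2HSV).astype(int)
for r in range(0,40,1): print(188+r,''.join('G' if 45<h<80 and s>110 and v>40 else 'D' if v<35 else 'b' if 90<h<125 and s>60 else '.' for h,s,v in hsv[r]))
E
```

```text
43.3 ctr [299.6 294.2] corners [[305.4, 297.7], [296.3, 299.1], [302.8, 289.3], [293.9, 290.7]]
52 ctr [299.7 292.3] corners [[305.5, 295.8], [296.4, 297.2], [302.9, 287.4], [294.0, 288.8]]
61 ctr [299.8 290.2] corners [[305.7, 293.8], [296.5, 295.2], [303.1, 285.4], [294.1, 286.8]]
button rim 50 [293.1 288.2] [305.5 297.8]
button rim 56 [293.2 286.8] [305.6 296.4]
button rim 61 [293.2 285.7] [305.7 295.3]
[ 1.751e+01  3.094e+01  9.147e+01 -1.000e-02  5.758e+01  3.450e+01] [  0.  -49.7 -20.3   0.1  -0.    0. ]
188 .................DDD..DDDD..................
189 .....D............D...DDD...................
190 .....D................DDD...................
191 .....D...............DDDD...................
192 .....D...............DDD....................
193 .....D...............DDD....................
194 ......................DDDDD.................
195 ......D..............bDDDDDDD...............
196 ......D...............DDDDDDDDD.............
197 ......D..............DDDDDDDDDD.............
198 ......D...............DDDDDDDDD.............
199 ......D...............DDDDDDDD...........
[... 675 characters left out ...]
..............
214 .........D..............DDDD................
215 .........D...............D..................
216 .........D..................................
217 .........D..................................
218 D.........D.................................
219 DDDD......D.................................
220 DDDDD.....D.................................
221 DDDDDD....D.................................
222 DDDDDD....D.................................
223 ..........D.................................
224 ...........D................................
225 ...........D................................
226 ...........D................................
227 ...........D................................
```

Projecting the fingertip into the scene view shows the visible finger ends still level with the button top, so the fingers are shorter than the TCP reading suggests. There is no contact yet, so I'll keep going down in small steps.

>>> send_rows --motion '[{"tx": 0, "ty": 0, "tz": 0.002, "rx": 0, "ry": 0, "rz": 0, "gripper": 1}, {"tx": 0, "ty": 0, "tz": 0.002, "rx": 0, "ry": 0, "rz": 0, "gripper": 1}, {"tx": 0, "ty": 0, "tz": 0, "rx": 0, "ry": 0, "rz": 0, "gripper": 1}]'

```text
time_s: 28.28
ee_pos: [609.5, 204.2, 41.2]
ee_rot: [-180.0, 0.0, 73.0]
force: [0.1, 0.3, -0.1]
gripper_width: 0.4
gripper_force: 0.0
```

>>> send_rows --motion '[{"tx": 0, "ty": 0, "tz": 0.002, "rx": 0, "ry": 0, "rz": 0, "gripper": 1}, {"tx": 0, "ty": 0, "tz": 0.001, "rx": 0, "ry": 0, "rz": 0, "gripper": 1}, {"tx": 0, "ty": 0, "tz": 0, "rx": 0, "ry": 0, "rz": 0, "gripper": 1}]'

```text
time_s: 28.65
ee_pos: [609.6, 204.3, 40.0]
ee_rot: [180.0, -0.0, 73.0]
force: [-0.3, -0.5, 1.3]
gripper_width: 0.8
gripper_force: 0.7
```

>>> send_rows --motion '[{"tx": 0, "ty": 0, "tz": 0.002, "rx": 0, "ry": 0, "rz": 0, "gripper": 1}, {"tx": 0, "ty": 0, "tz": 0.002, "rx": 0, "ry": 0, "rz": 0, "gripper": 1}, {"tx": 0, "ty": 0, "tz": 0, "rx": 0, "ry": 0, "rz": 0, "gripper": 1}]'

```text
time_s: 29.02
ee_pos: [609.6, 204.3, 37.9]
ee_rot: [180.0, -0.0, 73.0]
force: [-0.1, -0.1, 2.7]
gripper_width: 0.2
gripper_force: 1.3
```

>>> send_rows --motion '[{"tx": 0, "ty": 0, "tz": 0.002, "rx": 0, "ry": 0, "rz": 0, "gripper": 1}, {"tx": 0, "ty": 0, "tz": 0.002, "rx": 0, "ry": 0, "rz": 0, "gripper": 1}, {"tx": 0, "ty": 0, "tz": 0.002, "rx": 0, "ry": 0, "rz": 0, "gripper": 1}, {"tx": 0, "ty": 0, "tz": 0, "rx": 0, "ry": 0, "rz": 0, "gripper": 1}]'

```text
time_s: 29.52
ee_pos: [609.7, 204.3, 35.0]
ee_rot: [180.0, -0.0, 73.0]
force: [-1.8, -0.9, 4.3]
gripper_width: 0.4
gripper_force: 2.2
```

>>> send_rows --motion '[{"tx": 0, "ty": 0, "tz": 0.002, "rx": 0, "ry": 0, "rz": 0, "gripper": 1}, {"tx": 0, "ty": 0, "tz": 0.002, "rx": 0, "ry": 0, "rz": 0, "gripper": 1}, {"tx": 0, "ty": 0, "tz": 0, "rx": 0, "ry": 0, "rz": 0, "gripper": 1}]'

```text
time_s: 29.9
ee_pos: [609.7, 204.3, 34.1]
ee_rot: [180.0, -0.0, 73.0]
force: [-3.2, -1.2, 10.8]
gripper_width: 0.4
gripper_force: 5.2
```

The button is on its hard stop: 10.8 N, and the arm has stalled about 1 mm above the command. Time to release and rise.

>>> send_rows --motion '[{"tx": 0, "ty": 0, "tz": 0, "rx": 0, "ry": 0, "rz": 0, "gripper": 1}, {"tx": 0, "ty": 0, "tz": -0.005, "rx": 0, "ry": 0, "rz": 0, "gripper": 1}, {"tx": 0, "ty": 0, "tz": -0.01, "rx": 0, "ry": 0, "rz": 0, "gripper": 1}, {"tx": 0, "ty": 0, "tz": -0.02, "rx": 0, "ry": 0, "rz": 0, "gripper": 1}, {"tx": 0, "ty": 0, "tz": -0.05, "rx": 0, "ry": 0, "rz": 0, "gripper": 1}, {"tx": 0, "ty": 0, "tz": -0.06, "rx": 0, "ry": 0, "rz": 0, "gripper": 1}, {"tx": 0, "ty": 0, "tz": -0.06, "rx": 0, "ry": 0, "rz": 0, "gripper": 1}, {"tx": 0, "ty": 0, "tz": -0.06, "rx": 0, "ry": 0, "rz": 0, "gripper": 1}, {"tx": 0, "ty": 0, "tz": -0.06, "rx": 0, "ry": 0, "rz": 0, "gripper": 1}, {"tx": 0, "ty": 0, "tz": -0.05, "rx": 0, "ry": 0, "rz": 0, "gripper": 1}, {"tx": 0, "ty": 0, "tz": 0, "rx": 0, "ry": 0, "rz": 0, "gripper": 1}, {"tx": 0, "ty": 0, "tz": 0, "rx": 0, "ry": 0, "rz": 0, "gripper": 1}]'

```text
time_s: 31.4
ee_pos: [608.9, 204.1, 219.0]
ee_rot: [-179.9, 0.1, 73.0]
force: [0.1, -0.0, 0.5]
gripper_width: 0.6
gripper_force: 0.0
```

```bash
python3 - <<'E'
from m import *
g=grab('scene'); c,s,m=comp(g,(265,200,330,270),red); print('tin',c.round(2),s)
c,s,m=comp(g,(285,280,318,302),green); print('button',c,s); print(env.state()['ee_pos'],env.state()['force'])
E
```

```text
tin [288.87 235.88] [280 231  19  10 131]
button [300.24347826 290.53913043] [294 286  13  11 115]
[608.73155776 204.03463823 218.59927262] [ 0.21381395 -0.04584572  0.05609185]
```

The button is back out. The gripper blocks part of the tin in this view, so I'll rise to the earlier clear height and check once more.

>>> send_rows --motion '[{"tx": 0, "ty": 0, "tz": -0.05, "rx": 0, "ry": 0, "rz": 0, "gripper": 1}, {"tx": 0, "ty": 0, "tz": -0.06, "rx": 0, "ry": 0, "rz": 0, "gripper": 1}, {"tx": 0, "ty": 0, "tz": -0.06, "rx": 0, "ry": 0, "rz": 0, "gripper": 1}, {"tx": 0, "ty": 0, "tz": -0.045, "rx": 0, "ry": 0, "rz": 0, "gripper": 1}, {"tx": 0, "ty": 0, "tz": 0, "rx": 0, "ry": 0, "rz": 0, "gripper": 1}]'

```text
time_s: 32.08
ee_pos: [610.0, 204.5, 328.2]
ee_rot: [179.9, -0.0, 73.0]
force: [-0.0, 0.1, 0.5]
gripper_width: 0.4
gripper_force: 0.0
```

```bash
python3 - <<'E'
from m import *
for i in range(2):
    g=grab('scene'); c,s,m=comp(g,(265,200,330,270),red); print('tin',c.round(2),s)
if abs(c[1]-231.6)<0.6 and abs(c[0]-290.9)<0.6: print(env.job_done())
E
```

```text
tin [290.97 231.57] [279 222  26  19 335]
tin [290.92 231.6 ] [279 222  26  20 335]
the job is handed in; nothing more can be done
None
```

The red tin hangs still on the scale hook, the green button was pressed to its stop and came back out, and the job was handed in at about 32 s (the hand-in gave no verdict).

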